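# Clamp the vial cassette on the sample mixer

### The job

Load the blue vial cassette onto the mixer and clamp it. Flip the red cam lever up fully open, set the cassette between the guide lips and slide it, toe first, under the clamp foot until it is fully home against the tower, turn the adjusting nut clockwise until its red end points at the green mark, then flip the lever fully closed so the pad holds the cassette. Keep the cassette upright, do not drop it, and do not shift or knock over the bottles, jars, cup and boxes around.

Things in the scene. Friction and masses are not known exactly. Their poses are not given: they have to be found in the camera images.
- mixer: Fixed white mixer. Origin on the bench right below the nut's axis. Own frame in mm (x away from the robot at yaw 0, y left, z up): body x -70..100, y -215..35, grey deck top z 60. Aluminium clamp tower at the +y end (x -48..98, y -28..28, top z 95) carries nut and lever; two dark lever-pivot cheeks on it (x 71..95, y -22..22, to z 167). Cassette lies on the deck on the tower's -y side.
- seat (a point): On the deck: where the middle of the cassette's underside lies when fully home (mixer 0, -103, z 60 mm); axes as the mixer's. Two guide lips, 6 mm high, run along y (mixer y -205..-45), 82 mm apart inside (x -41..41), open at the -y end. The tower's -y face (mixer y -28) is the end stop for the toe.
- lever (a joint): Red cam lever 125 mm long, 16 wide. Pivot along mixer y at mixer x 75, y 0, z 155. 0 = closed: level, towards mixer -x, right over the nut, which it bars. Grows as the tip rises: 1.57 upright, 1.9 stop, leaning away. Tip from pivot: (-125 cos q, 0, 125 sin q) mm. Takes about 3 N at the tip, stays where left. It lifts foot and nut 9.5 mm per rad.
- lever_tip (a point): Centre of the black barrel grip at the lever's end: cylinder 18 mm diameter, 32 mm long along mixer y. Pinched on its two end faces from above, it turns between the finger pads as the lever swings.
- nut (a joint): Adjusting nut on the tower, vertical axis. Grows clockwise seen from above, range 0..3.6, stays where left, light to turn (0.1 N m). At 2.4 its red end points at the green mark (patch on top of the clamp foot, straight to mixer -y): the right setting. Lower values are loose. One rad lowers the foot 2 mm.
- nut_grip (a point): Centre of the nut's wing bar, 60 mm long, 12 thick, 25 tall (lever closed: 112..137 mm above the bench; tower top 95); it rides up with the foot as the lever opens. Own x runs along the bar to its red end, z up.
- pad: Black sprung pad 28 x 16 mm under the clamp foot, which sticks out 22 mm from the tower's -y face (mixer y -50..-28, x -17..17). Origin: centre of its underside. Lever upright: 8 mm or more above the toe's top. Lever fully closed: lower than the toe's top, so it bars the way in; over the toe it presses with about 15 N at the right nut setting.
- cassette_grip (a point): Middle of the white upright grip fin of the loose blue cassette, 62 mm above its underside, 10 mm to own -y of the middle. Fin 14 mm thick (own x), 50 long (own y), 40 to 80 mm above the underside. Cassette 0.25 to 0.5 kg.
- cassette_base (a point): Centre of the underside of the cassette's outline, 70 mm (own x) x 150 (own y). Main block 40 mm high, 118 long, with capped vials at both ends (to 56 mm); at its +y end a low toe 32 mm long, 60 wide, 20 high, which goes under the clamp pad.
- alcohol: Bystander: clear bottle, blue cap, 70 mm across, 200 tall; origin at centre of underside.
- disinfectant: Bystander: white bottle, green cap, 62 mm across, 180 tall; origin at centre of underside.
- stain_jar: Bystander: small amber jar with black lid, 44 mm across, 45 tall, standing on the mixer's deck just beyond the far guide lip; origin at centre of underside.
- control_jar: Bystander: amber jar with white lid, 60 mm across, 85 tall; origin at centre of underside.
- cup: Bystander: white open cup, 70 mm across, 80 tall; origin at centre of underside.
- tip_box: Bystander: green box of yellow pipette tips, 85 x 125 x 55 mm; origin at centre of underside.
- glove_box: Bystander: white carton with blue patch, 110 x 200 x 70 mm; origin at centre of underside.
Things that resemble listed ones, but are neither listed nor needed, are in the scene too. Of the things that look like the part that bears cassette_grip, the larger one is meant.

How it is judged:
By the outcome, as a careful person would: the job done as asked, in the order asked, and still so for the second after the job is handed in, with the robot touching nothing.
It also fails if it takes over 72 s, if anything falls off the work surface, if the arm or the gripper's body presses on something with over 40 N, if the wrist force passes 120 N, or if a joint passes its speed limit or range.

### The arm

A 6-joint arm with a two-finger parallel gripper is mounted at the origin on the work surface. World frame = base frame: x ahead of the robot, y to its left, z up, the work surface at z = 0. Lengths are in mm, angles in rad, forces in N, time in s.
With the tool pointing down it reaches from about 325 to 750 mm from the base axis. Payload 7.6 kg.
Tool frame: the origin (TCP) lies midway between the tips of the shut fingers; the grasp point (between the pads) lies 19 mm behind it; z points along the fingers, y is the line along which they close (so a half turn about z gives the same grasp; the last joint's range is limited). The gripper opens to 85 mm and grips with 20 to 120 N. Pads are 22 mm wide; open, the fingers measure 114 mm over their backs; the gripper's body (76 mm by 85 mm) begins 54 mm behind the grasp point. The pads swing forward as they close: fully open they stand 13 mm farther back than shut.
Start: joints at [-1.275, 0.052, 1.401, -0, 1.689, -0.07], TCP at [187.816, -490.276, 231.323] pointing down, gripper open.
Joint ranges: [-2.9, 2.9], [-0.91, 2.17], [0.12, 2.37], [-1.06, 4.2], [0.26, 2.73], [-2.93, 2.93]. Speed limits (rad/s): [2.57, 2.57, 3.01, 3.14, 3.14, 3.14].

### API

Orientations are given as a unit quaternion [x, y, z, w].
In Python, from plant import read_state, grab_frame, close_job gives the robot as it stands.
- The arm moves only by the tool jog_arm, never from a script. Its argument "moves" is a list that holds one entry, the list of rows, each a list of 4 numbers: the shift along the world's x, y, z in mm, then the turn about the world's z in rad. In form: [[[dx, dy, dz, twist], ...]]. A call has 1 to 20 rows; each row is the pose to reach, as a shift and turn from the pose commanded when the call began; what a row does not reach only later rows make up. A row lasts 1/12 s, in which the tool goes at most 41.7 mm and 7.16 degrees, less where a joint would pass 70% of its speed; a pose out of reach is approached as far as the arm can. A call with a gripper value outside its range is refused whole. "jaw" is the opening, from -1 (shut) to 1 (fully open), set as the call begins (left out, the last holds). The fingers move at their own pace and stop on an object; "squeeze" is the grip in N (left out, the last holds). Time passes only in rows, so rows that repeat a pose let the fingers close. It gives the time, the measured TCP pose, the force, the opening and the grip force at its end, in the units of the state.
- read_state(): the state, without advancing time (a new reading comes with each control period).
- grab_frame(name): name is "scene" or "top" or "wrist"; returns a dict with "image" (400x640x3 uint8, red, green, blue), "depth" (400x640 float32, mm along the optical axis (not along the pixel's ray), 0 where there is no reading), "fx", "fy", "cx", "cy" (pixels), "k1" (the pictures are not rectified: a ray, as slopes to the right and down, at radius r is drawn at 1 + k1 r^2 times it, then the intrinsics apply), "rvec" (rotation vector, rad) and "tvec" (3), from world to camera coordinates, as OpenCV has them; the wrist camera has in their place "tool_from_camera" (4x4, takes a point from camera to tool coordinates, whose origin is the TCP and whose axes are the flange's). Camera axes: x right, y down, z forward; pixel columns grow to the right and rows downward; lengths in mm; the calibration is good to about 2 mm. A picture is of the moment at which its call begins: read the wrist's pose just before it.
- close_job(): hands the job in; it is judged then, once.
The state is a dict: "t": time; "joint_positions": joint angles; "joint_vel": joint speeds; "effort": joint torques, N m; "position": TCP position; "orientation": TCP orientation; "contact_force": force on the tool from outside, world axes, zero at the start; "ft_torque": the same for the moment, N m; "opening": opening from 0.0 (shut) to 1.0 (fully open); "gripper_force": force on a finger pad.
Only numpy, scipy, OpenCV 4.12 (cv2) and the standard library are available. Lean on these libraries where they do the work, as an engineer would, in place of code of your own. Each camera call takes 0.05 s, during which the arm holds its last target. There are 200 camera calls.

## Working session

There is one attempt and no reset: what is moved stays moved. The work goes in short steps, Python scripts to look and compute and a tool call to move; the robot and the scene stay as the last step left them, time stands still between calls to the robot, and variables do not carry over. Pictures are saved under pics/ and viewed, at most 10 in all, crops included, and the job is handed in when it is done.

Besides the shell and the picture viewer there is one more tool, called after "Emit:" as name(argument=value, ...), one argument or row to a line, values as JSON. jog_arm: Moves the arm, as the interface text tells. Its arguments: {"type":"object","properties":{"moves":{"type":"array","items":{"type":"array","items":{"type":"array","items":{"type":"number"}}}},"jaw":{"type":"number"},"squeeze":{"type":"number"}},"required":["moves"]}

```bash
mkdir -p pics; ls; cat > h.py <<'E'
import numpy as np, cv2
from plant import read_state, grab_frame
from scipy.spatial.transform import Rotation as R
def cam(f, st=None):
    K=np.array([[f["fx"],0,f["cx"]],[0,f["fy"],f["cy"]],[0,0,1.]])
    D=np.array([f["k1"],0,0,0,0])
    if "rvec" in f:
        Rm=cv2.Rodrigues(np.array(f["rvec"],float))[0]; t=np.array(f["tvec"],float).ravel()
        return K,D,Rm.T,-Rm.T@t
    T=np.array(f["tool_from_camera"]); W=np.eye(4); W[:3,:3]=R.from_quat(st["orientation"]).as_matrix(); W[:3,3]=st["position"]
    M=W@T; return K,D,M[:3,:3],M[:3,3]
def slopes(c,uv):
    return cv2.undistortPoints(np.array(uv,np.float64).reshape(-1,1,2),c[0],c[1]).reshape(-1,2)
def onplane(c,uv,z):
    s=slopes(c,uv); d=np.c_[s,np.ones(len(s))]@c[2].T
    return c[3]+d*((z-c[3][2])/d[:,2])[:,None]
def cloud(f,c):
    h,w=f["depth"].shape; v,u=np.mgrid[:h,:w]
    s=slopes(c,np.c_[u.ravel(),v.ravel()]); p=np.c_[s,np.ones(len(s))]*f["depth"].ravel()[:,None]
    p=p@c[2].T+c[3]; p[f["depth"].ravel()<=0]=np.nan
    return p.reshape(h,w,3)
def grab(n):
    st=read_state(); f=grab_frame(n); return f,cam(f,st)
def proj(c,P):
    P=(np.array(P,float).reshape(-1,3)-c[3])@c[2]
    return cv2.projectPoints(P,np.zeros(3),np.zeros(3),c[0],c[1])[0].reshape(-1,2)
def save(n,im,s=1):
    cv2.imwrite("pics/"+n+".png",cv2.resize(im[...,::-1],None,fx=s,fy=s,interpolation=cv2.INTER_CUBIC))
E
python3 - <<'E'
from h import *
import pickle
for n in ("top","scene"):
    f,c=grab(n); save(n+"0",f["image"],1.25); pickle.dump((f,c),open(n+"0.pkl","wb")); print(n,c[3],f["fx"],f["k1"])
s=read_state(); print(s)
E
```

```text
pics
top [ 334.71385369  -53.08294949 1497.91061444] 462.3513225385526 -0.1358919167430306
scene [1146.72869585  355.45101686  728.36026386] 373.9769177401963 -0.06772139144319317
{'t': 0.1, 'joint_positions': array([-1.27530093e+00,  5.27598521e-02,  1.40158646e+00, -2.17792704e-05,
        1.68860753e+00, -7.02892480e-02]), 'joint_vel': array([ 0.00012919, -0.00194226, -0.00346849, -0.00063542, -0.00111716,
        0.0001005 ]), 'effort': array([ 2.29660043e-03, -3.82583570e+01, -3.60986173e+01,  2.15182973e-05,
        4.78244066e-03, -6.02152483e-06]), 'position': array([ 187.72845048, -490.01104567,  230.58248275]), 'orientation': array([ 9.83321771e-01,  1.81873121e-01, -8.72221477e-05, -6.75072896e-04]), 'contact_force': array([-0.26613541,  0.364473  ,  0.02652104]), 'ft_torque': array([-0.00680028,  0.01628578,  0.0035514 ]), 'gripper_force': 0.0, 'opening': 1.001495171584321}
```

View pics/top0.png

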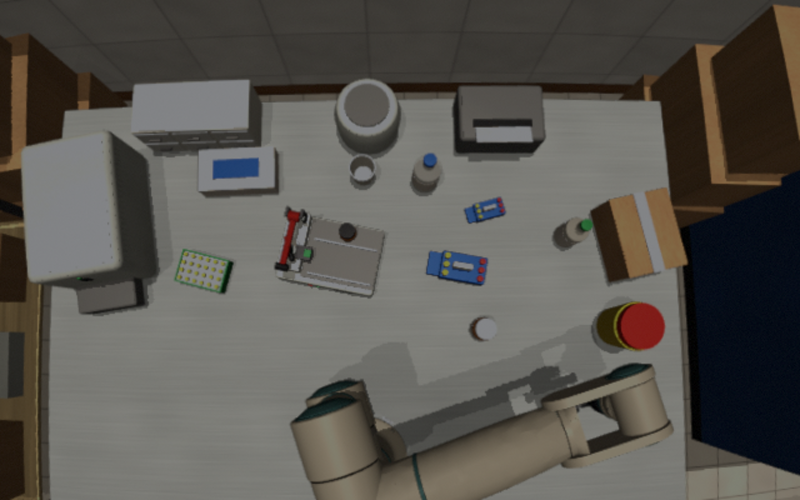

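View pics/scene0.png

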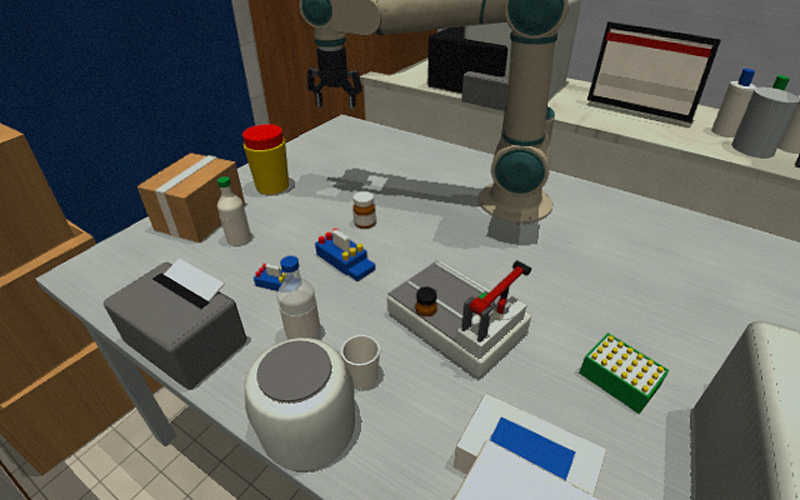

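The pictures are at 1.25×. In the top view the mixer is at about (335,255), with its lever pivot at (293,215) and the black grip at (282,267). Two things could be taken for the cassette: the large blue one at (458,267), toe to the left, and the small decoy at (485,210). I choose the large one. The stain jar is at (347,232) and the control jar at (485,328).

```bash
python3 - <<'E'
from h import *
import pickle
f,c=pickle.load(open("top0.pkl","rb")); P=cloud(f,c); im=f["image"]; hsv=cv2.cvtColor(im,cv2.COLOR_RGB2HSV)
v,u=np.mgrid[:400,:640]; u=u*1.25; v=v*1.25
def box(a,b,c_,d): return (u>a)&(u<b)&(v>c_)&(v<d)
def rect(p):
    r=cv2.minAreaRect(p[:,:2].astype(np.float32)); return np.round(r[0],1),np.round(r[1],1),round(r[2],1)
for nm,b in (("big",box(420,495,240,295)),("small",box(460,512,192,228))):
    bl=b&(hsv[...,0]>100)&(hsv[...,0]<128)&(hsv[...,1]>120)
    q=P[bl]; q=q[np.isfinite(q[:,2])]; print(nm,bl.sum(),rect(q),np.percentile(q[:,2],[2,20,50,80,98]).round(1))
    w=b&(P[...,2]>60); print(" fin z>60",rect(P[w]) if w.sum()>3 else 0,np.nanmax(P[b][:,2]),w.sum())
m=box(265,395,195,305)
d=m&(abs(P[...,2]-60)<6); print("deck",rect(P[d]),d.sum(),np.nanmedian(P[d][:,2]))
r=m&((hsv[...,0]<8)|(hsv[...,0]>172))&(hsv[...,1]>150)&(u<310); q=P[r]; print("red",r.sum(),rect(q)); 
print(np.c_[u[r],v[r],q].round(0)[::12])
g=m&(hsv[...,0]>45)&(hsv[...,0]<80)&(hsv[...,1]>100); print("green",np.c_[u[g],v[g],P[g]].round(0))
wht=m&(abs(P[...,2]-45)>0)&(P[...,2]>40); print("body",rect(P[wht]))
save("topmix",im[150:245,210:320],6)
wh=box(430,490,255,280)&(hsv[...,1]<60)&(hsv[...,2]>120); print("white fin px",np.c_[u[wh],v[wh]].mean(0),wh.sum(),onplane(c,[np.c_[u[wh],v[wh]].mean(0)/1.25],80))
E
```

```text
big 679 (array([ 483., -240.]), array([145.8,  68.6]), 79.3) [16.1 22.  38.  41.5 45.5]
 fin z>60 (array([ 480.1, -254.1]), array([103.7,  44.8]), 74.5) 86.56058901570964 95
small 253 (array([ 630.7, -320.5]), array([44.6, 95.2]), 15.6) [ 7.  14.  24.4 28.5 31.7]
 fin z>60 0 60.19910826076648 1
deck (array([518.9,  80.5]), array([248.7, 168.3]), 78.1) 2718 59.727212428141115
red 239 (array([543.8, 164.1]), array([ 25.3, 129.9]), 81.9)
[[289. 210. 610. 167. 161.]
 [295. 212. 604. 153. 160.]
 [298. 214.  nan  nan  nan]
 [288. 216. 593. 169. 170.]
 [292. 218. 591. 158. 163.]
 [298. 219. 588. 146. 163.]
 [295. 221. 583. 153. 160.]
 [292. 225. 573. 157. 167.]
 [290. 229. 564. 163. 169.]
 [288. 232. 556. 170. 164.]
 [286. 236. 546. 171. 171.]
 [286. 239. 541. 172. 165.]
 [289. 241. 534. 165. 170.]
 [285. 245. 525. 174. 171.]
 [285. 248. 520. 175. 166.]
 [285. 250. 513. 173. 175.]
 [284. 252. 507. 176. 173.]
 [285. 255. 502. 174. 171.]
 [286. 258. 496. 172. 167.]
 [284. 261. 487. 177. 171.]]
green [[305. 250. 521. 136. 106.]
 [306. 250. 522. 134. 101.]
 [308. 250. 522. 131. 101.]
 [309. 250
[... 251 characters left out ...]
2. 515. 136. 105.]
 [306. 252. 515. 133. 105.]
 [308. 252. 516. 130. 104.]
 [309. 252. 515. 127. 104.]
 [310. 252. 515. 124. 104.]
 [304. 254. 513. 140. 103.]
 [305. 254. 513. 137.  98.]
 [306. 254. 513. 134. 100.]
 [308. 254. 513. 131. 102.]
 [309. 254. 512. 127. 104.]
 [310. 254. 513. 125. 100.]
 [304. 255. 510. 140. 102.]
 [305. 255. 510. 136. 103.]
 [306. 255. 510. 134. 101.]
 [308. 255. 509. 130. 103.]
 [309. 255. 509. 127. 107.]
 [310. 255. 510. 125.  98.]
 [306. 256. 506. 133. 105.]
 [308. 256. 506. 130. 104.]
 [309. 256. 506. 127. 108.]]
body (array([518.5,  81.4]), array([251. , 173.5]), 77.9)
white fin px [469.11764706 267.72058824] 102 [[ 474.43903331 -266.10359128   80.        ]]
```

View pics/topmix.png

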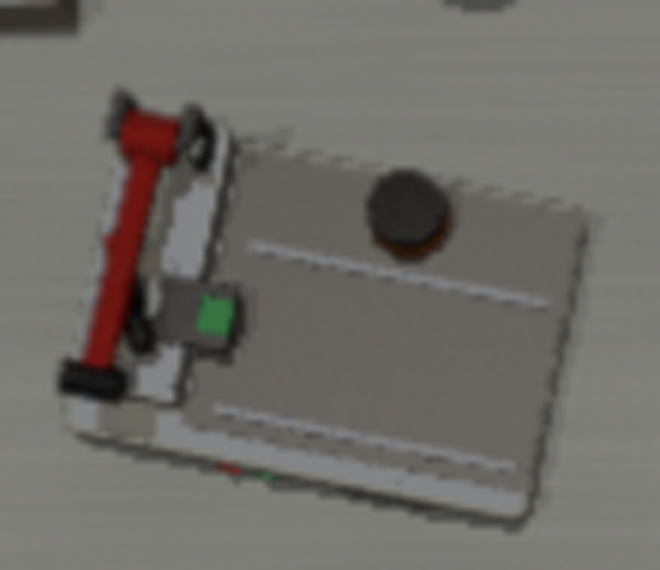

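The crop shows the lever closed over the nut: pivot (150,130), grip (92,380). The green mark is at (215,315), the lips run (250,245)–(548,303) and (215,410)–(515,467), and the stain jar is at (408,215). This gives a mixer origin near (522,172) with yaw about −0.2. I'll go above the cassette for a close look.

Emit:
jog_arm(
  moves=[
    [[20,20,40,-0.1],[50,50,70,-0.2],[80,80,100,-0.3],[110,110,120,-0.4],[140,140,140,-0.5],[170,170,150,-0.57],[200,200,150,-0.57],[220,230,150,-0.57],[240,250,150,-0.57],[240,250,150,-0.57],[240,250,150,-0.57],[240,250,150,-0.57]],
  ],
  jaw=1,
)

```text
t: 1.1
position: [428.2, -239.6, 380.8]
orientation: [0.995, -0.101, -0.0, -0.0]
contact_force: [-0.0, 0.2, -0.0]
opening: 1.004
gripper_force: 0.0
```

```bash
python3 - <<'E'
from h import *
import pickle
f,c=grab("wrist"); pickle.dump((f,c),open("w1.pkl","wb")); save("w1",f["image"],1.25); s=read_state(); print(s["t"],s["position"],s["orientation"],s["joint_positions"].round(3),c[3])
E
```

```text
1.15 [ 427.71600796 -240.34097626  380.89654078] [ 9.94820839e-01 -1.01642861e-01 -4.75372727e-04 -1.52166622e-05] [-0.587 -0.022  1.179 -0.     1.985  1.187] [ 506.63851891 -255.20817218  524.7363201 ]
```

View pics/w1.png

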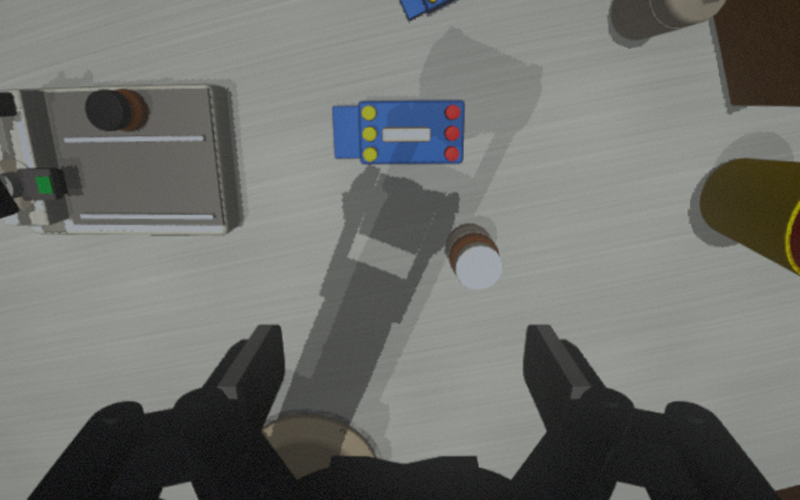

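The close view shows the large cassette at (398,132), with its fin at (406,135), yellow caps on the toe side, red caps at the other end and the toe at (345,131). It is the larger one; the decoy is at the top edge (425,5). The lips appear as two bright lines at (135,139) and (148,217).

```bash
python3 - <<'E'
from h import *
import pickle
f,c=pickle.load(open("w1.pkl","rb")); im=f["image"]; hsv=cv2.cvtColor(im,cv2.COLOR_RGB2HSV)
v,u=np.mgrid[:400,:640]; U=u*1.25; V=v*1.25
def rect(m,z):
    q=onplane(c,np.c_[u[m],v[m]],z); r=cv2.minAreaRect(q[:,:2].astype(np.float32)); return np.round(r[0],1),np.round(r[1],1),round(r[2],1),m.sum()
b=(U>325)&(U<475)&(V>90)&(V<172)
bl=b&(hsv[...,0]>100)&(hsv[...,0]<128)&(hsv[...,1]>120)
toe=bl&(U<357); print("toe z20",rect(toe,20)); print("body z40",rect(bl&(U>362),40))
fin=(U>378)&(U<435)&(V>124)&(V<146)&(hsv[...,1]<80)&(hsv[...,2]>130); print("fin z80",rect(fin,80))
P=cloud(f,c); print("fin depth z",np.nanmedian(P[fin][:,2]),"toe z",np.nanmedian(P[toe][:,2]),"deck z",np.nanmedian(P[(U>80)&(U<200)&(V>150)&(V<205)][:,2]))
d=(U>20)&(U<240)&(V>70)&(V<240)
for nm,(v0,v1,u0,u1) in dict(far=(132,146,70,200),near=(210,223,85,210)).items():
    w=(U>u0)&(U<u1)&(V>v0)&(V<v1)&(hsv[...,2]>hsv[...,2][(V>v0)&(V<v1)&(U>u0)&(U<u1)].mean()+15)
    q=onplane(c,np.c_[u[w],v[w]],66); l=cv2.fitLine(q[:,:2].astype(np.float32),cv2.DIST_HUBER,0,.01,.01).ravel(); print(nm,l,"ends",q[q[:,1].argmin()],q[q[:,1].argmax()],np.arctan2(l[0],l[1]))
g=d&(hsv[...,0]>45)&(hsv[...,0]<80)&(hsv[...,1]>100); print("green",rect(g,103),np.nanmedian(P[g][:,2]))
body=d&(abs(P[...,2]-60)<4); r=cv2.minAreaRect(P[body][:,:2].astype(np.float32)); print("deckrect",r)
E
```

```text
toe z20 (array([ 495.6, -182.9]), array([27.6, 56.8]), 78.1, np.int64(764))
body z40 (array([ 480.1, -259.1]), array([112.8,  66.9]), 78.5, np.int64(2672))
fin z80 (array([ 481.7, -251.8]), array([47.7, 11.3]), 78.5, np.int64(378))
fin depth z 81.26976458146629 toe z 21.343087048276402 deck z 61.729459589711325
far [2.0782024e-01 9.7816706e-01 5.3869702e+02 3.6171566e+01] ends [525.24816002 -33.52339049  66.        ] [552.77675191 111.98005098  66.        ] 0.20934603
near [2.0571536e-01 9.7861189e-01 4.5347110e+02 5.6681747e+01] ends [439.89457977 -15.27558117  66.        ] [467.60324301 131.05557876  66.        ] 0.20719464
green (array([514.6, 132.5]), array([17. , 17.4]), 77.6, np.int64(160)) 104.75709671507227
deckrect ((519.081787109375, 79.20674133300781), (246.31871032714844, 167.36563110351562), 78.04495239257812)
```

Emit:
jog_arm(
  moves=[
    [[0,40,0,0],[0,80,0,0],[0,120,0,0],[-5,160,0,0],[-10,200,-10,0],[-15,240,-20,0],[-20,280,-35,0],[-22,320,-50,0],[-24,360,-65,0],[-26,395,-75,0],[-28,420,-80,0],[-28,435,-80,0],[-28,435,-80,0],[-28,435,-80,0]],
  ],
)

```text
t: 2.32
position: [400.0, 194.0, 301.1]
orientation: [0.995, -0.102, -0.0, 0.0]
contact_force: [1.5, -0.6, 0.5]
opening: 1.004
gripper_force: 0.0
```

```bash
python3 - <<'E'
from h import *
import pickle
f,c=grab("wrist"); pickle.dump((f,c),open("w2.pkl","wb")); save("w2",f["image"],1.25); s=read_state(); print(s["t"],s["position"],s["orientation"],s["joint_positions"].round(3),c[3])
P=cloud(f,c); hsv=cv2.cvtColor(f["image"],cv2.COLOR_RGB2HSV)
O=np.array([522.6,171.8]); a=-.208; ex=np.array([np.cos(a),np.sin(a)]); ey=np.array([-ex[1],ex[0]])
q=P[...,:2]-O; X=q@ex; Y=q@ey; Z=P[...,2]
red=((hsv[...,0]<8)|(hsv[...,0]>172))&(hsv[...,1]>150)&(Z>140)&(abs(Y)<30)
print("red: zfit",np.polyfit(X[red],Z[red],1),red.sum(),np.percentile(X[red],[1,99]),np.median(Y[red]))
bk=(hsv[...,2]<60)&(Z>145)&(X<-35)&(X>-70)&(abs(Y)<30); print("barrel",bk.sum(),[np.percentile(A[bk],[2,50,98]).round(1) for A in (X,Y,Z)])
print(proj(c,[[473.7,182.1,155]])*1.25)
E
```

```text
2.3667 [400.16008636 193.5324153  301.3975457 ] [ 9.94718665e-01 -1.02638703e-01  6.88477807e-05  2.62192855e-04] [ 3.680e-01 -1.820e-01  1.486e+00 -1.000e-03  1.838e+00  2.144e+00] [478.2870242  178.30240583 445.07789693]
red: zfit [ -0.17710471 169.58860121] 1561 [-40.02003737  20.74437716] 0.22752002789638615
barrel 820 [array([-56.4, -48.8, -40.8]), array([-14.5,  -0.6,  14.5]), array([173.9, 178.3, 180.4])]
[[399.39975234 117.52310725]]
```

View pics/w2.png

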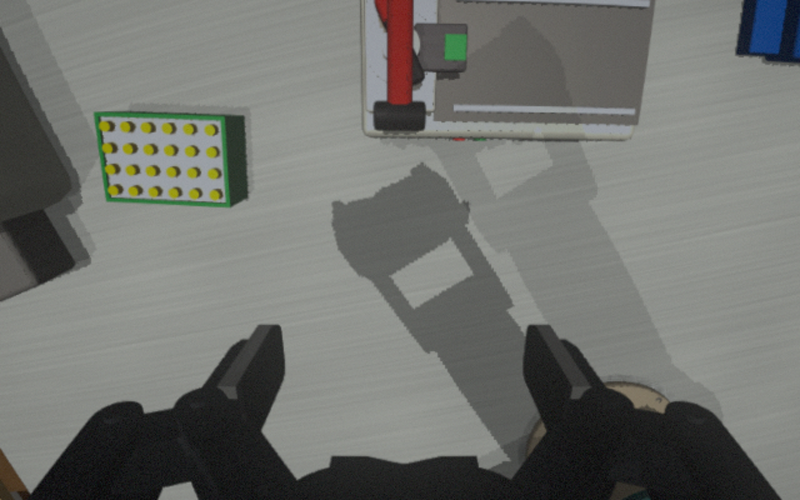

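The view shows the barrel grip at (400,116), the lever slightly raised (q about 0.12, barrel centre z about 170), the green mark at (456,47) and the nut under the lever at (418,65). Next I pinch the barrel on its ends.

Emit:
jog_arm(
  moves=[
    [[30,-5,-10,0],[60,-10,-25,0],[75,-13,-55,0],[75,-13,-90,0],[75,-13,-120,0],[75,-13,-142,0],[75,-13,-153,0],[75,-13,-154,0],[75,-13,-154,0]],
  ],
  squeeze=30,
)

```text
t: 3.12
position: [475.3, 180.9, 148.2]
orientation: [0.995, -0.103, 0.0, -0.0]
contact_force: [0.4, 0.1, 0.4]
opening: 1.0
gripper_force: 0.0
```

Emit:
jog_arm(
  moves=[
    [[0,0,0,0],[0,0,0,0],[0,0,0,0],[0,0,0,0],[0,0,0,0],[0,0,0,0],[0,0,0,0],[0,0,0,0],[0,0,0,0]],
  ],
  jaw=-1,
  squeeze=30,
)

```text
t: 3.87
position: [474.9, 181.4, 147.5]
orientation: [0.995, -0.102, 0.0, 0.0]
contact_force: [-2.9, -5.0, 2.5]
opening: 0.372
gripper_force: 35.0
```

Emit:
jog_arm(
  moves=[
    [[1,0,9,0],[4,-1,21,0],[9,-2,32.5,0],[14,-3,44,0],[20,-4,54,0],[28,-6,64,0],[36,-8,73.5,0],[45,-9.5,82,0],[55,-12,89,0],[66,-14,95,0],[77,-16,100,0],[88.5,-19,104,0],[100.5,-21,107,0],[112.5,-24,108.5,0],[125,-26,109,0],[137,-29,108,0],[149,-31.5,105.5,0],[157,-33,103.5,0],[162,-34,101.5,0],[162,-34,101.5,0]],
  ],
)

```text
t: 5.53
position: [638.1, 146.4, 250.8]
orientation: [0.995, -0.103, 0.002, 0.0]
contact_force: [2.0, -7.5, 5.7]
opening: 0.366
gripper_force: 29.4
```

Emit:
jog_arm(
  moves=[
    [[4,-1,-1.5,0],[7,-1.5,-3,0],[7,-1.5,-3,0]],
  ],
)

```text
t: 5.78
position: [644.7, 145.0, 248.4]
orientation: [0.995, -0.103, 0.002, 0.0]
contact_force: [0.1, -7.1, 5.5]
opening: 0.367
gripper_force: 30.2
```

Emit:
jog_arm(
  moves=[
    [[-4,1,0,0],[-4,1,0,0],[-4,1,0,0],[-4,1,0,0],[-4,1,0,0],[-4,1,30,0],[-44,9,65,0],[-84,17,85,0],[-124,25,95,0],[-154,30,100,0],[-154,30,100,0],[-154,30,100,0]],
  ],
  jaw=1,
)

```text
t: 6.78
position: [488.4, 176.9, 348.0]
orientation: [0.995, -0.101, 0.002, -0.001]
contact_force: [0.7, -0.1, -0.5]
opening: 1.0
gripper_force: 0.0
```

```bash
python3 - <<'E'
from h import *
import pickle
f,c=grab("wrist"); pickle.dump((f,c),open("w3.pkl","wb")); save("w3",f["image"],1.25); s=read_state(); print(s["t"],s["position"],s["joint_positions"].round(3),c[3])
P=cloud(f,c); hsv=cv2.cvtColor(f["image"],cv2.COLOR_RGB2HSV)
O=np.array([522.6,171.8]); a=-.208; ex=np.array([np.cos(a),np.sin(a)]); ey=np.array([-ex[1],ex[0]])
q=P[...,:2]-O; X=q@ex; Y=q@ey; Z=P[...,2]
red=((hsv[...,0]<8)|(hsv[...,0]>172))&(hsv[...,1]>150)&(Z>170)&(abs(Y)<30)
print("red: X of z fit",np.polyfit(Z[red],X[red],1) if red.sum()>5 else 0,red.sum())
bk=(hsv[...,2]<60)&(Z>240)&(X>60)&(X<170)&(abs(Y)<30); print("barrel",bk.sum(),[np.percentile(A[bk],[2,50,98]).round(1) for A in (X,Y,Z)] if bk.sum() else 0)
E
```

```text
6.8333 [489.52475942 176.52392708 346.63691752] [ 0.275  0.044  1.181 -0.     1.914  2.049] [566.09977356 161.13999653 492.22980596]
red: X of z fit [0.43193617 1.69231025] 26
barrel 12 [array([ 97.1,  98.6, 100.4]), array([-7.1, -5.9,  6.1]), array([241.2, 246.5, 251.1])]
```

View pics/w3.png

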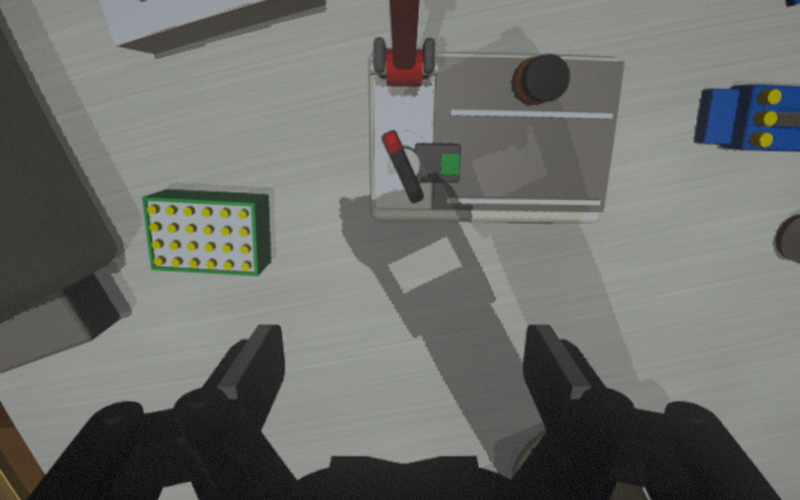

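The nut bar runs from its red end (391,141) to its black end (417,197), the green mark is at (450,163), and the lever leans back over (403,40), fully open. Next is the cassette grasp.

Emit:
jog_arm(
  moves=[
    [[-1,-30,0,0.12],[-2,-65,-5,0.24],[-3,-100,-10,0.36],[-4,-135,-20,0.48],[-5,-170,-30,0.6],[-6,-205,-45,0.72],[-7,-240,-60,0.84],[-7,-275,-80,0.96],[-8,-310,-100,1.08],[-8,-345,-115,1.2],[-8,-380,-125,1.32],[-8,-410,-135,1.44],[-8,-425,-140,1.53],[-8,-428,-146,1.574],[-8,-428,-146,1.574],[-8,-428,-146,1.574]],
  ],
)

```text
t: 8.17
position: [481.8, -252.4, 198.3]
orientation: [0.775, 0.631, -0.0, -0.001]
contact_force: [-0.3, 0.6, 1.0]
opening: 1.0
gripper_force: 0.0
```

```bash
python3 - <<'E'
from h import *
import pickle
f,c=pickle.load(open("w3.pkl","rb")); hsv=cv2.cvtColor(f["image"],cv2.COLOR_RGB2HSV); P=cloud(f,c)
v,u=np.mgrid[:400,:640]; U=u*1.25; V=v*1.25
O=np.array([522.6,171.8]); a=-.208; ex=np.array([np.cos(a),np.sin(a)]); ey=np.array([-ex[1],ex[0]])
m=(U>378)&(U<428)&(V>120)&(V<208)&(P[...,2]>138)&(P[...,2]<170)
r=m&((hsv[...,0]<10)|(hsv[...,0]>170))&(hsv[...,1]>120)
print(m.sum(),r.sum(),np.nanmedian(P[m][:,2]))
z=np.nanmedian(P[m][:,2]); q=onplane(c,np.c_[u[m],v[m]],z)[:,:2]; rr=cv2.minAreaRect(q.astype(np.float32)); print("bar",rr, "mixer frame",(np.array(rr[0])-O)@np.c_[ex,ey])
rc=onplane(c,np.c_[u[r],v[r]],z)[:,:2].mean(0); d=rc-np.array(rr[0]); print("red dir world ang",np.arctan2(d[1],d[0]),"in mixer",np.arctan2(d@ey,d@ex))
f,c=grab("wrist"); hsv=cv2.cvtColor(f["image"],cv2.COLOR_RGB2HSV); s=read_state(); print(s["t"],s["position"],s["joint_positions"].round(3))
print("fin proj",proj(c,[[481.7,-251.8,80]])); pickle.dump((f,c),open("w4.pkl","wb"))
E
```

```text
756 167 155.95439263568517
bar ((524.3169555664062, 171.9375), (59.52886962890625, 13.061389923095703), 12.333693504333496) mixer frame [1.65155388 0.48909351]
red dir world ang 0.19116677750473748 in mixer 0.39916677750473745
8.2167 [ 482.04783581 -251.96026896  199.14358189] [-0.55   0.118  1.395  0.     1.63  -0.346]
fin proj [[322.83341649 190.28212332]]
```

Emit:
jog_arm(
  moves=[
    [[0,0,-30,0],[0,0,-65,0],[0,0,-100,0],[0,0,-130,0],[0,0,-148,0],[0,0,-154,0],[0,0,-154,0],[0,0,-154,0]],
  ],
)

```text
t: 8.88
position: [482.8, -251.9, 47.3]
orientation: [0.774, 0.633, 0.0, 0.001]
contact_force: [0.3, -1.3, 0.0]
opening: 1.0
gripper_force: 0.0
```

Emit:
jog_arm(
  moves=[
    [[0,0,0,0],[0,0,0,0],[0,0,0,0],[0,0,0,0],[0,0,0,0],[0,0,0,0],[0,0,0,0],[0,0,0,0],[0,0,0,0],[0,0,0,0],[0,0,0,0]],
  ],
  jaw=-1,
  squeeze=60,
)

```text
t: 9.8
position: [481.9, -251.9, 46.2]
orientation: [0.774, 0.633, 0.0, 0.0]
contact_force: [-2.8, 1.6, 5.8]
opening: 0.153
gripper_force: 59.9
```

Emit:
jog_arm(
  moves=[
    [[0,0,10,0],[0,0,30,0],[0,0,60,0],[0,0,90,0],[1,20,108,0],[2,50,112,0],[3,85,112,0],[4,120,112,0],[5,155,112,0],[6,190,112,-0.003],[7,220,112,-0.007],[8,245,110,-0.007],[9,262,108,-0.007],[9,270,106,-0.007],[9,272,104,-0.007],[9,272,104,-0.007],[9,272,104,-0.007],[9,272,104,-0.007]],
  ],
)

```text
t: 11.3
position: [490.8, 19.2, 149.8]
orientation: [0.777, 0.629, -0.0, 0.0]
contact_force: [-0.2, -0.5, -3.6]
opening: 0.159
gripper_force: 58.9
```

```bash
python3 - <<'E'
from h import *
import pickle
s=read_state(); print(s["t"],s["position"],s["opening"],s["contact_force"])
for n in ("top","wrist"):
    f,c=grab(n); pickle.dump((f,c),open(n+"5.pkl","wb"))
f,c=pickle.load(open("wrist5.pkl","rb")); save("w5",f["image"],1.25)
E
```

```text
11.3 [490.82973487  19.17371755 149.79121359] 0.15903255571452224 [-0.21764088 -0.47878248 -3.56551558]
```

View pics/w5.png

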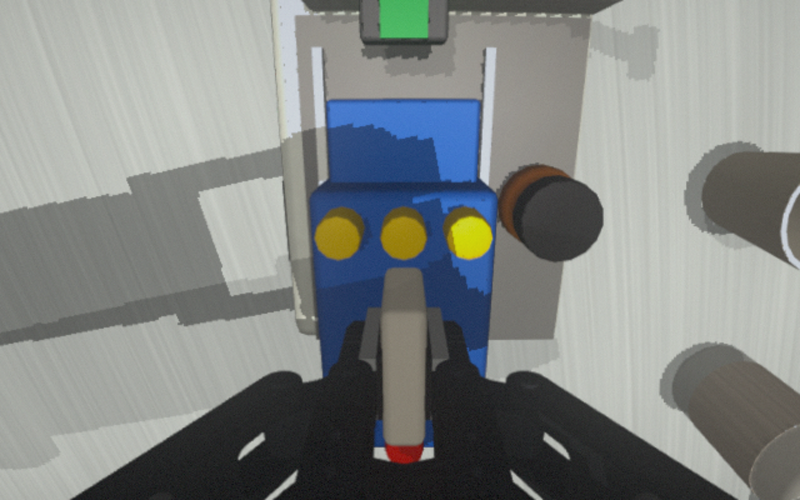

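The cassette hangs level and centred: the toe spans (327–478,100), the lips are at (318) and (490), the clamp foot is centred at (403,20), and the jar at (550,215) is clear. I'll lower it onto the deck.

Emit:
jog_arm(
  moves=[
    [[0,0,-15,0],[0,0,-27,0],[0,0,-35,0],[0,0,-39,0],[0,0,-41,0],[0,0,-42.5,0],[0,0,-43.5,0],[0,0,-43.5,0]],
  ],
)

```text
t: 12.07
position: [491.0, 20.2, 106.6]
orientation: [0.777, 0.63, 0.0, 0.0]
contact_force: [-0.6, 0.3, -3.9]
opening: 0.157
gripper_force: 58.8
```

Emit:
jog_arm(
  moves=[
    [[0,0,-0.5,0],[0,0,-1,0],[1,5,-1,0],[2,10,-1,0],[3,15,-1,0],[4,20,-1,0],[5,25,-1,0],[6.2,30,-1,0],[7.1,34,-1,0],[7.8,37,-1,0],[8.2,39,-1,0],[8.2,39,-1,0]],
  ],
)

```text
t: 13.07
position: [499.7, 59.9, 106.2]
orientation: [0.777, 0.63, 0.001, 0.001]
contact_force: [0.9, -2.2, 5.3]
opening: 0.156
gripper_force: 60.4
```

Emit:
jog_arm(
  moves=[
    [[0.2,1,0,0],[0.4,2,0,0],[0.4,2,0,0]],
  ],
)

```text
t: 13.32
position: [499.9, 61.2, 106.2]
orientation: [0.777, 0.63, 0.0, 0.001]
contact_force: [-1.6, -5.9, 6.5]
opening: 0.155
gripper_force: 60.5
```

Emit:
jog_arm(
  moves=[
    [[0.2,1,0,0],[0.4,2,0,0],[0.4,2,0,0]],
  ],
)

```text
t: 13.57
position: [499.8, 61.4, 106.3]
orientation: [0.777, 0.629, -0.002, 0.002]
contact_force: [-6.2, -14.4, 9.7]
opening: 0.156
gripper_force: 61.0
```

Emit:
jog_arm(
  moves=[
    [[-0.3,-1.5,0.5,0],[-0.3,-1.5,0.5,0]],
  ],
)

```text
t: 13.73
position: [499.7, 61.3, 106.1]
orientation: [0.777, 0.63, -0.0, 0.001]
contact_force: [-1.3, -7.3, 4.1]
opening: 0.153
gripper_force: 60.1
```

Emit:
jog_arm(
  moves=[
    [[0,0,0,0],[0,0,0,0],[0,0,0,0],[0,0,0,0],[0,0,20,0],[0,0,50,0],[0,0,85,0],[0,0,120,0],[0,-20,150,0],[0,-50,170,0],[0,-50,170,0],[0,-50,170,0],[0,-50,170,0]],
  ],
  jaw=-0.2,
)

```text
t: 14.82
position: [499.3, 12.2, 274.7]
orientation: [0.777, 0.63, -0.0, -0.001]
contact_force: [-0.5, -0.8, -0.7]
opening: 0.397
gripper_force: 0.0
```

```bash
python3 - <<'E'
from h import *
import pickle
f,c=grab("wrist"); pickle.dump((f,c),open("w6.pkl","wb")); save("w6",f["image"],1.25); s=read_state(); print(s["t"],s["position"],s["orientation"],s["joint_positions"].round(3),c[3],s["opening"])
P=cloud(f,c); hsv=cv2.cvtColor(f["image"],cv2.COLOR_RGB2HSV)
O=np.array([522.6,171.8]); a=-.208; ex=np.array([np.cos(a),np.sin(a)]); ey=np.array([-ex[1],ex[0]])
X=(P[...,:2]-O)@ex; Y=(P[...,:2]-O)@ey; Z=P[...,2]
bl=(hsv[...,0]>100)&(hsv[...,0]<128)&(hsv[...,1]>120)&(abs(X)<60)
for lo,hi in ((74,86),(94,106)):
    m=bl&(Z>lo)&(Z<hi)
    if m.sum()>20: print(lo,m.sum(),np.percentile(X[m],[1,99]).round(1),np.percentile(Y[m],[1,99]).round(1),cv2.minAreaRect(np.c_[X[m],Y[m]].astype(np.float32)))
m=(Z>140)&(Z<170)&(abs(X)<45)&(abs(Y)<45); r=m&((hsv[...,0]<10)|(hsv[...,0]>170))&(hsv[...,1]>120)
print("nut",m.sum(),r.sum(),cv2.minAreaRect(P[m][:,:2].astype(np.float32)) if m.sum()>20 else 0)
E
```

```text
14.8667 [499.11202346  12.41071343 274.24064719] [ 0.77651078  0.63010268 -0.00080833 -0.00098449] [-0.049 -0.025  1.394  0.     1.775  0.158] [516.04340303  90.57660267 418.66626775] 0.40052133981672067
74 1340 [-28.6  29.6] [-59.  -29.1] ((0.40511131286621094, -43.985599517822266), (30.215225219726562, 59.046756744384766), 89.82138061523438)
94 5994 [-33.   34.1] [-174.  -61.] ((0.6383895874023438, -118.8183822631836), (68.80248260498047, 116.208740234375), 0.3408494293689728)
nut 0 0 0
```

View pics/w6.png

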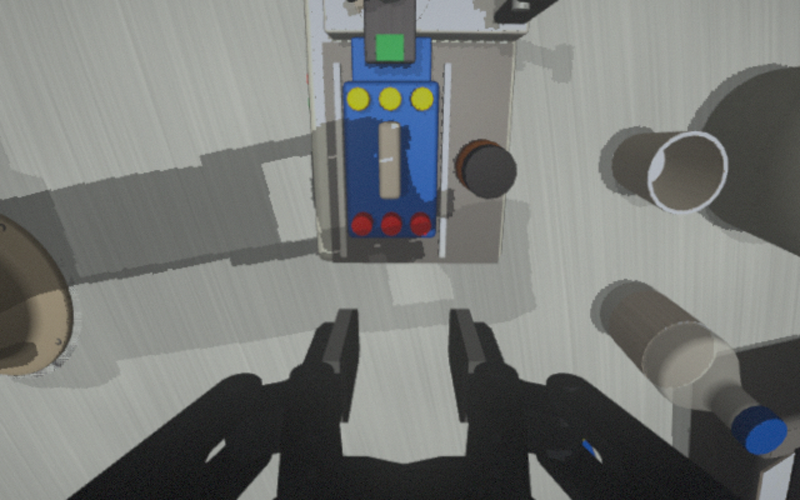

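The cassette is home: the toe is under the foot at (390,50), it is upright between the lips, and the jar at (487,168) is untouched. Depth gives the body at y −174..−61 and the toe front at −29. Next I move over the nut.

Emit:
jog_arm(
  moves=[
    [[1,5,0,0.12],[2,15,0,0.24],[4,27,0,0.36],[6,40,0,0.48],[8,55,0,0.6],[10,70,0,0.72],[12,85,0,0.84],[15,100,0,0.96],[17,115,0,1.08],[19,130,0,1.2],[21,142,0,1.32],[23,152,0,1.44],[24,158,0,1.56],[24,160,0,1.68],[24,160,-20,1.8],[24,160,-40,1.92],[24,160,-60,1.994],[24,160,-75,1.994],[24,160,-75,1.994]],
  ],
)

```text
t: 16.45
position: [521.1, 172.2, 195.3]
orientation: [-0.108, 0.994, -0.0, -0.005]
contact_force: [0.0, -0.6, -1.2]
opening: 0.399
gripper_force: 0.0
```

```bash
python3 - <<'E'
from h import *
s=read_state(); print(s["t"],s["position"],s["orientation"],s["joint_positions"].round(3))
f,c=grab("wrist"); P=cloud(f,c); Z=P[...,2]; d=np.hypot(P[...,0]-523.5,P[...,1]-172); m=(Z>146)&(Z<168)&(d<36)
print(m.sum(), cv2.minAreaRect(P[m][:,:2].astype(np.float32)) if m.sum()>20 else 0, np.nanmedian(Z[m]) if m.any() else 0)
E
```

```text
16.45 [521.13166866 172.20008769 195.30903041] [-1.08069308e-01  9.94132590e-01 -4.84579100e-04 -4.60249882e-03] [ 0.252  0.14   1.379  0.     1.632 -1.536]
1939 ((522.972900390625, 171.39366149902344), (60.47272491455078, 12.578478813171387), 12.601576805114746) 155.7997462233447
```

Emit:
jog_arm(
  moves=[
    [[0,0,-20,0],[0,0,-45,0],[0,0,-65,0],[0,0,-75,0],[0,0,-77,0],[0,0,-77,0],[0,0,-77,0]],
  ],
)

```text
t: 17.08
position: [524.3, 172.1, 125.6]
orientation: [-0.107, 0.994, 0.0, 0.001]
contact_force: [0.2, 0.2, 0.9]
opening: 0.399
gripper_force: 0.0
```

Emit:
jog_arm(
  moves=[
    [[0,0,0,0],[0,0,0,0],[0,0,0,0],[0,0,0,0],[0,0,0,0],[0,0,0,0]],
  ],
  jaw=-1,
  squeeze=30,
)

```text
t: 17.58
position: [524.6, 171.3, 126.0]
orientation: [-0.107, 0.994, -0.0, 0.002]
contact_force: [-0.7, -4.5, 6.5]
opening: 0.303
gripper_force: 29.5
```

The jaw stopped at 26 mm, so it is gripping the hub under the bar. I'll open, rise 10 mm and close again.

Emit:
jog_arm(
  moves=[
    [[0,0,0,0],[0,0,0,0],[0,0,5,0],[-1,0,10,0],[-1,0,10,0]],
  ],
  jaw=-0.2,
)

```text
t: 18.0
position: [522.9, 172.1, 135.3]
orientation: [-0.108, 0.994, 0.0, 0.001]
contact_force: [0.3, 0.6, -0.5]
opening: 0.405
gripper_force: 0.0
```

Emit:
jog_arm(
  moves=[
    [[0,0,0,0],[0,0,0,0],[0,0,0,0],[0,0,0,0],[0,0,0,0],[0,0,0,0],[0,0,0,0]],
  ],
  jaw=-1,
  squeeze=30,
)

```text
t: 18.58
position: [522.7, 171.1, 134.1]
orientation: [-0.107, 0.994, -0.0, 0.0]
contact_force: [0.2, -6.4, 3.3]
opening: 0.135
gripper_force: 32.8
```

Emit:
jog_arm(
  moves=[
    [[0,-0.5,0,-0.1],[0,-0.5,-0.4,-0.21],[0,-0.5,-0.6,-0.32],[0,-0.5,-0.9,-0.43],[0,-0.5,-1.1,-0.54],[0,-0.5,-1.3,-0.65],[0,-0.5,-1.5,-0.76],[0,-0.5,-1.7,-0.87],[0,-0.5,-2,-0.98],[0,-0.5,-2.2,-1.09],[0,-0.5,-2.4,-1.2],[0,-0.5,-2.6,-1.31],[0,-0.5,-2.8,-1.42],[0,-0.5,-3,-1.53],[0,-0.5,-3.3,-1.64],[0,-0.5,-3.5,-1.75],[0,-0.5,-3.7,-1.86],[0,-0.5,-3.9,-1.95],[0,-0.5,-4,-1.99],[0,-0.5,-4,-1.99]],
  ],
)

```text
t: 20.25
position: [523.6, 171.5, 133.8]
orientation: [0.776, 0.63, 0.002, 0.001]
contact_force: [-6.1, -3.9, 19.7]
opening: 0.132
gripper_force: 35.1
```

Emit:
jog_arm(
  moves=[
    [[0,0,0,0],[0,0,0,0]],
  ],
)

```text
t: 20.42
position: [523.6, 171.5, 133.9]
orientation: [0.776, 0.631, 0.002, 0.001]
contact_force: [-6.2, -4.3, 20.0]
opening: 0.136
gripper_force: 35.1
```

Emit:
jog_arm(
  moves=[
    [[0,0,3.5,0],[0,0,3.5,0]],
  ],
)

```text
t: 20.58
position: [523.3, 171.3, 134.1]
orientation: [0.775, 0.631, 0.001, 0.001]
contact_force: [2.0, -1.2, 5.3]
opening: 0.136
gripper_force: 33.1
```

Emit:
jog_arm(
  moves=[
    [[0,0,0,0],[0,0,0,0],[0,0,0,0],[0,0,15,0],[0,0,50,0],[0,0,90,0],[-5,-20,125,0],[-12,-55,150,0],[-20,-90,160,0],[-25,-120,160,0],[-25,-120,160,0],[-25,-120,160,0]],
  ],
  jaw=-0.2,
)

```text
t: 21.58
position: [497.3, 50.3, 293.1]
orientation: [0.776, 0.631, 0.0, -0.0]
contact_force: [0.4, -0.6, -0.0]
opening: 0.399
gripper_force: 0.0
```

```bash
python3 - <<'E'
from h import *
import pickle
f,c=grab("wrist"); pickle.dump((f,c),open("w7.pkl","wb")); save("w7",f["image"],1.25); s=read_state(); print(s["t"],s["position"],s["joint_positions"].round(3))
P=cloud(f,c); hsv=cv2.cvtColor(f["image"],cv2.COLOR_RGB2HSV)
O=np.array([522.6,171.8]); a=-.208; ex=np.array([np.cos(a),np.sin(a)]); ey=np.array([-ex[1],ex[0]])
X=(P[...,:2]-O)@ex; Y=(P[...,:2]-O)@ey; Z=P[...,2]
m=(Z>140)&(Z<165)&(np.hypot(X,Y)<38); r=m&((hsv[...,0]<10)|(hsv[...,0]>170))&(hsv[...,1]>120)
if m.sum(): print(m.sum(),cv2.minAreaRect(np.c_[X[m],Y[m]].astype(np.float32)),np.nanmedian(Z[m]),"red",r.sum(),np.median(X[r]),np.median(Y[r]))
lines=cv2.fitLine(np.c_[X[m],Y[m]].astype(np.float32),cv2.DIST_HUBER,0,.01,.01).ravel(); print(lines,np.arctan2(lines[1],lines[0]))
bl=(hsv[...,0]>100)&(hsv[...,0]<128)&(hsv[...,1]>120)&(abs(X)<60)
for lo,hi in ((74,86),(94,106)):
    q=bl&(Z>lo)&(Z<hi); print(cv2.minAreaRect(np.c_[X[q],Y[q]].astype(np.float32)))
E
```

```text
21.6333 [497.37133004  51.24865711 292.7839921 ] [ 2.800e-02 -2.400e-02  1.356e+00  1.000e-03  1.810e+00  2.330e-01]
1136 ((0.5260152816772461, -5.1336212158203125), (11.910855293273926, 51.436580657958984), 0.35713255405426025) 155.90042499909666 red 293 1.0109808985837343 -21.950931659796613
[ 0.0082588  -0.9999659   0.36453527 -5.2327113 ] -1.5625374
((0.29639244079589844, -43.933773040771484), (31.429485321044922, 58.937591552734375), 89.99263000488281)
((0.6068153381347656, -118.01850891113281), (115.06981658935547, 68.82047271728516), 89.84878540039062)
```

View pics/w7.png

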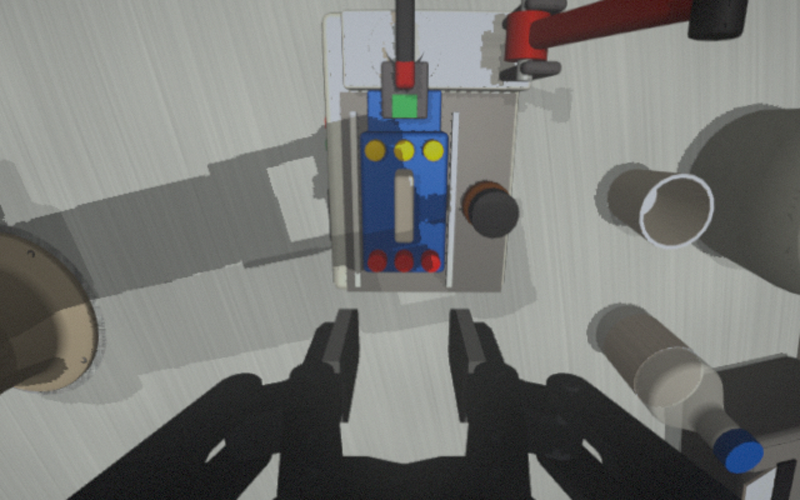

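The view shows the red end of the nut (405,73) pointing straight at the green mark (405,105), an angle error of about 0.01 rad. The cassette is still home, and the open lever's grip is at (718,18). I'll measure the barrel and re-grip it.

Emit:
jog_arm(
  moves=[
    [[5,5,20,-0.12],[15,10,42,-0.24],[25,17,42,-0.36],[35,25,42,-0.48],[45,32,42,-0.6],[55,40,42,-0.72],[65,48,42,-0.84],[75,55,42,-0.96],[85,62,42,-1.08],[95,70,42,-1.2],[105,77,42,-1.32],[115,85,42,-1.44],[125,92,42,-1.53],[133,96,42,-1.567],[138,97,42,-1.567],[138,97,42,-1.567],[138,97,42,-1.567]],
  ],
  jaw=1,
)

```text
t: 23.05
position: [635.4, 148.9, 334.5]
orientation: [0.995, -0.099, -0.001, 0.0]
contact_force: [0.3, -0.2, -0.5]
opening: 0.998
gripper_force: 0.0
```

```bash
python3 - <<'E'
from h import *
import pickle
s=read_state(); print(s["t"],s["position"],s["orientation"],s["joint_positions"].round(3))
O=np.array([522.6,171.8]); a=-.208; ex=np.array([np.cos(a),np.sin(a)]); ey=np.array([-ex[1],ex[0]])
f,c=pickle.load(open("w7.pkl","rb"))
P=cloud(f,c); hsv=cv2.cvtColor(f["image"],cv2.COLOR_RGB2HSV)
X=(P[...,:2]-O)@ex; Y=(P[...,:2]-O)@ey; Z=P[...,2]
m=(Z>235)&(Z<300)&(X>60)&(X<170)&(abs(Y)<40); bk=m&(hsv[...,2]<70)&(hsv[...,1]<120); rd=m&(hsv[...,1]>150)
for n,k in (("barrel",bk),("red",rd)): print(n,k.sum(),[np.percentile(A[k],[2,50,98]).round(1) for A in (X,Y,Z)] if k.any() else 0)
r=(hsv[...,1]>150)&((hsv[...,0]<8)|(hsv[...,0]>172))&(X>40)&(Z>175)&(abs(Y)<20); print(np.polyfit(Z[r],X[r],1),r.sum(),np.percentile(Z[r],[2,98]))
E
```

```text
23.05 [635.40572519 148.9277838  334.46116904] [ 9.95109233e-01 -9.87779054e-02 -7.14121771e-04  1.74742856e-04] [0.174 0.447 0.734 0.    1.962 1.942]
barrel 1566 [array([ 98.4, 107.5, 117.9]), array([-16.6, -10.1,  -4.9]), array([239.8, 281.5, 285.2])]
red 528 [array([ 94.3,  99.6, 105.3]), array([-6.3, -2.3,  2.8]), array([236.3, 252.5, 269.9])]
[ 0.31093625 21.13290598] 683 [201.68461241 269.39207412]
```

Emit:
jog_arm(
  moves=[
    [[0,0,-15,0],[-1,0,-40,0],[-1,0,-62,0],[-1,0,-75,0],[-1,0,-81,0],[-1,0,-81,0],[-1,0,-81,0]],
  ],
)

```text
t: 23.63
position: [634.5, 148.2, 255.4]
orientation: [0.995, -0.1, 0.001, -0.0]
contact_force: [-0.6, 0.7, 1.1]
opening: 0.998
gripper_force: 0.0
```

Emit:
jog_arm(
  moves=[
    [[0,0,0,0],[0,0,0,0],[0,0,0,0],[0,0,0,0],[0,0,0,0],[0,0,0,0],[0,0,0,0],[0,0,0,0],[0,0,0,0]],
  ],
  jaw=-1,
  squeeze=40,
)

```text
t: 24.38
position: [634.6, 147.1, 255.1]
orientation: [0.995, -0.101, 0.0, 0.001]
contact_force: [-1.9, -4.8, 2.9]
opening: 0.366
gripper_force: 41.0
```

Emit:
jog_arm(
  moves=[
    [[-9.5,2,2.6,0],[-21.5,4.5,5,0],[-33.5,7,5.8,0],[-46,9.5,5.6,0],[-58,12,4,0],[-70,15,1.3,0],[-81.5,17,-2.6,0],[-92.5,19.5,-7.7,0],[-103,22,-14,0],[-113,24,-21,0],[-122.5,26,-29.5,0],[-131,27.5,-38.5,0],[-138,29,-48.5,0],[-144.5,30.5,-59,0],[-150,31.5,-70.5,0],[-154,32.5,-82,0],[-157,33,-94.5,0],[-159,33.5,-106.5,0],[-159.5,33.5,-115,0],[-159.5,33.5,-119,0]],
  ],
)

```text
t: 26.05
position: [474.5, 181.4, 135.3]
orientation: [0.995, -0.1, -0.0, 0.0]
contact_force: [-7.8, -2.7, 6.5]
opening: 0.367
gripper_force: 53.0
```

Emit:
jog_arm(
  moves=[
    [[0,0,-1,0],[0,0,-2,0],[0,0,-3,0],[0,0,-3,0]],
  ],
)

```text
t: 26.38
position: [474.5, 181.4, 133.0]
orientation: [0.995, -0.1, -0.0, 0.0]
contact_force: [-6.5, -2.7, 4.5]
opening: 0.365
gripper_force: 53.0
```

Emit:
jog_arm(
  moves=[
    [[0,0,-2,0],[0,0,-4,0],[0,0,-6,0],[0,0,-6,0]],
  ],
)

```text
t: 26.72
position: [474.8, 181.3, 127.1]
orientation: [0.995, -0.1, -0.0, 0.0]
contact_force: [-5.3, -3.5, 3.8]
opening: 0.371
gripper_force: 53.1
```

Emit:
jog_arm(
  moves=[
    [[0,0,0,0],[0,0,0,0],[0,0,0,0],[0,0,0,0],[0,0,25,0],[0,0,60,0],[-25,5,100,0],[-55,12,140,0],[-75,16,165,0],[-75,16,165,0],[-75,16,165,0]],
  ],
  jaw=1,
)

```text
t: 27.63
position: [399.9, 198.4, 294.5]
orientation: [0.995, -0.099, 0.003, -0.002]
contact_force: [-0.7, 0.3, -0.3]
opening: 1.005
gripper_force: 0.0
```

```bash
cat > lev.py <<'E'
from h import *
import pickle
s=read_state(); print(s["t"],s["position"])
f,c=grab("wrist"); pickle.dump((f,c),open("w8.pkl","wb"))
P=cloud(f,c); hsv=cv2.cvtColor(f["image"],cv2.COLOR_RGB2HSV)
O=np.array([522.6,171.8]); a=-.208; ex=np.array([np.cos(a),np.sin(a)]); ey=np.array([-ex[1],ex[0]])
X=(P[...,:2]-O)@ex; Y=(P[...,:2]-O)@ey; Z=P[...,2]
red=((hsv[...,0]<8)|(hsv[...,0]>172))&(hsv[...,1]>150)&(Z>140)&(abs(Y)<15)
print("red: zfit",np.polyfit(X[red],Z[red],1),red.sum(),np.percentile(X[red],[1,99]),np.median(Y[red]))
bk=(hsv[...,2]<60)&(Z>140)&(X<-38)&(X>-70)&(abs(Y)<30); print("barrel",bk.sum(),[np.percentile(A[bk],[2,50,98]).round(1) for A in (X,Y,Z)])
g=(hsv[...,0]>45)&(hsv[...,0]<80)&(hsv[...,1]>100)&(abs(X)<20); print("green z",np.nanmedian(Z[g]),np.median(X[g]),np.median(Y[g]))
E
python3 lev.py
```

```text
27.6333 [399.93570043 198.44793007 294.49204783]
red: zfit [-3.84016359e-04  1.62083654e+02] 1519 [-41.62150571  17.52505491] -0.17685111559155642
barrel 763 [array([-57.7, -49.9, -41.7]), array([-14.7,  -0.6,  14.2]), array([159. , 164.1, 166.2])]
green z 99.29245998068956 0.28643252441457495 -41.356206611996726
```

```bash
python3 - <<'E'
from h import *
f,c=grab("scene"); save("fin",f["image"][130:370,170:490],2.4)
f,c=grab("top"); P=cloud(f,c); hsv=cv2.cvtColor(f["image"],cv2.COLOR_RGB2HSV)
O=np.array([522.6,171.8]); a=-.208; ex=np.array([np.cos(a),np.sin(a)]); ey=np.array([-ex[1],ex[0]])
X=(P[...,:2]-O)@ex; Y=(P[...,:2]-O)@ey; Z=P[...,2]
q=(hsv[...,0]>100)&(hsv[...,0]<128)&(hsv[...,1]>120)&(abs(X)<60)&(Y<0)&(Y>-230)
print(q.sum(),np.percentile(X[q],[1,99]),np.percentile(Y[q],[1,99]),np.percentile(Z[q],[5,50,95]))
E
```

```text
676 [-34.4543842   33.52254541] [-176.10913662  -30.63908853] [ 77.67102813  98.76262153 104.40611   ]
```

View pics/fin.png

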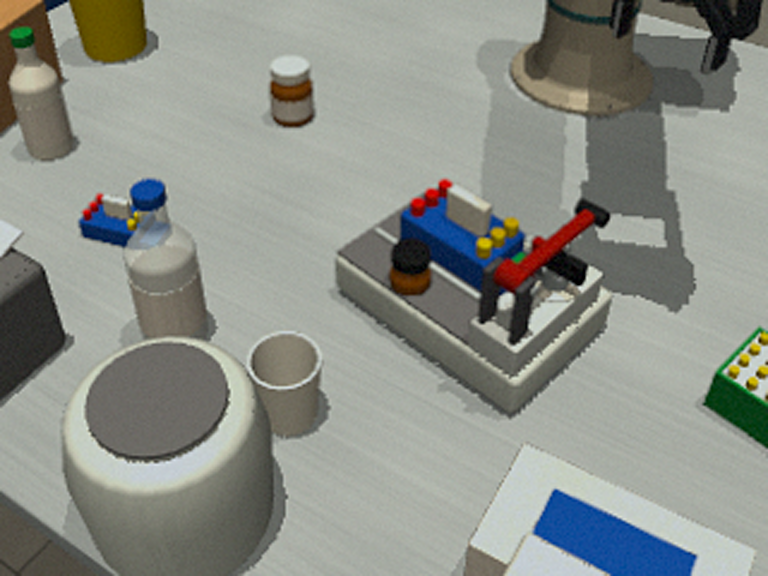

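The final view shows the cassette upright and clamped at (462,235), the lever level from (510,272) to (593,212), the nut's red end next to the green mark (520,258), and every bystander standing. The gripper is clear, so I'm handing in.

```bash
python3 -c "
from plant import close_job; print(close_job())"
```

```text
the job is handed in; nothing more can be done
None
```

The job is handed in at about 28 s of the 72 s allowed: the cassette is fully home under the pad, the nut points at the green mark within about 0.01 rad, the lever is fully closed, and nothing around it looks moved; the judge's result was not shown.

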